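# Fit the contact finger and set the extending gauge arm

## Task

Push the square-bored contact finger fully home over the square stub on the gauge arm, its rod pointing straight out along the arm, away from the sleeve, and let go of it. Then squeeze in the lock button on the side of the arm's block to free the arm, draw the arm out until its pointer stands exactly in line with the marker on the scale, and finish while holding it there with the button squeezed in. Leave the loupe, objective, puck and riser block where they stand.

Things in the scene. Friction and masses are not known exactly. Their poses are not given: they have to be found in the camera images.
- gauge: Extending gauge fixed to the bench (z = 0): base plate, local x -110 to 165, y -58 to 46, 10 mm thick; grey sleeve (x -104 to 0, 34 wide, z 34 to 63) that the arm slides out of. Origin on the bench under the sleeve's mouth; +x = the way the arm extends, z up. White scale strip on the plate, x 35 to 160, y -47 to -27, top z 12, a line each 5 mm, longer ones each 10 mm.
- boom (a joint): Extension of the gauge arm in m: 0 = home, locked; up to 0.11 = out along the gauge's +x. While the lock button is out, a catch holds it at home with about 1 mm of play. With the button squeezed in it slides freely against a light return spring (about 2 to 4 N); if let go when out it slides back.
- lock_block (a point): Centre of the arm's lock block: aluminium, 34 (x) x 30 (y) x 34 mm (z 32 to 66), just outside the sleeve's mouth (2 mm gap at home). Moves with the arm; axes as the gauge's. Both y sides are free to be pinched from above: on the -y side is the lock button, the +y side is plain.
- lock_button_top (a point): Centre of the outer face of the lock button, a grey round button of 18 mm diameter in the middle of the lock block's -y side; out, its face stands 7 mm off that side (block and button 37 mm across); it goes in along +y. Moves with arm and button.
- lock_button (a joint): How far the lock button is squeezed in, m: 0 = out, 0.006 = fully in (spring 4 N rising to 9 N). The arm is free from about 0.004.
- stub_foot (a point): Foot of the upright square stub on its axis, on the shoulder where the contact finger seats (world z 44 mm; shoulder 42 x 30 mm). Stub 12 x 12 mm, flats along the gauge's x and y, 28 mm tall, its top 4 mm stepped in to 8 x 8. It stands on the arm 41 mm ahead (+x) of the lock block's centre and moves with the arm; axes as the gauge's.
- pointer (a point): End of the thin dark pointer under the shoulder, on the arm's -y side over the scale strip; same local x as the stub. Moves with the arm; axes as the gauge's.
- marker_tip (a point): Tip of the marker, a small dark steel block (14 x 10 x 9 mm) with a knurled screw and thin nose (2 mm wide), fixed on the base plate at the outer (-y) edge of the scale strip, its nose pointing over the scale. Its local x is where the pointer must come (50 to 90 mm of extension); axes as the gauge's.
- contact_finger: Loose contact finger, about 0.1 kg: upright dark steel block 28 x 28 x 36 mm with a 13.5 mm square bore right through along z, mouths chamfered 2 mm; from its +x face runs a steel rod, 8 mm thick, with a 12 mm ball, axis 14 mm above the underside. Origin: centre of the underside, on the bore's axis; +x along the rod. Seated: origin at stub_foot, +x = the gauge's +x.
- finger_tip (a point): Far end of the contact finger's ball, 67 mm from the bore's axis along the finger's +x, 14 mm above its underside.
- loupe: Bystander: black eye loupe, 35 mm across, 30 mm tall, origin under its centre. Not to be moved.
- spare_objective: Bystander: standing microscope objective, 26 mm across, 46 mm tall, origin under its centre. Not to be moved.
- puck: Bystander: round cream puck, 32 mm across, 20 mm tall, origin under its centre. Not to be moved.
- riser: Bystander: aluminium riser block 35 x 35 x 32 mm, origin under its centre. Not to be moved.

How it is judged:
On the way, in this order (a step that is already met when the one before it is completed fails the run):
1. the contact finger is fully home on the stub, rod pointing out along the arm, and let go, the arm still at home (distance between contact_finger and stub_foot below 0.004 m and angle between contact_finger's own z axis and vertical below 0.09 rad and x of finger_tip in the frame of stub_foot above 0.06 m and contact force between the fingers and contact_finger below 0.1 N and value of joint boom below 0.006 m), for 0.2 s.
2. the lock button is squeezed in (value of joint lock_button above 0.004 m), for 0.1 s.
At the end, for the whole second after the job is handed in: Gripper holds the arm (over 2 N), button over 4 mm in, arm at rest, pointer within 3 mm of the marker along the arm. Finger home on the stub (origin within 4 mm of stub_foot, upright within 5 degrees), rod pointing out along the arm (tip over 60 mm beyond the stub), not touched by the gripper (distance between contact_finger and stub_foot below 0.004 m and angle between contact_finger's own z axis and vertical below 0.09 rad and x of finger_tip in the frame of stub_foot above 0.06 m and x of pointer in the frame of marker_tip between -0.003 and 0.003 m and value of joint lock_button above 0.004 m and contact force between the fingers and boom above 2 N and velocity of joint boom between -0.005 and 0.005 m/s and contact force between the fingers and contact_finger below 0.1 N); the arm keeps its last pose, push and grip.
It fails at once if the eye loupe is moved more than 20 mm (distance of loupe from where it was at the start of the episode above 0.02 m).
It fails at once if the spare microscope objective is moved more than 20 mm (distance of spare_objective from where it was at the start of the episode above 0.02 m).
It fails at once if the round puck is moved more than 20 mm (distance of puck from where it was at the start of the episode above 0.02 m).
It fails at once if the square riser block is moved more than 20 mm (distance of riser from where it was at the start of the episode above 0.02 m).
It also fails if it takes over 45 s, if anything falls off the work surface, if the arm or the gripper's body presses on something with over 40 N, if the wrist force passes 120 N, or if a joint passes its speed limit or range.

## Robot

A 7-joint arm with a two-finger parallel gripper is mounted at the origin on a cart in front of the work surface, level with it; the furniture and walls round the work are solid. World frame = base frame: x ahead of the robot, y to its left, z up, the work surface at z = 0. Lengths are in m, angles in rad, forces in N, time in s.
With the tool pointing down it reaches from about 0.4 to 0.875 m from the base axis. Payload 6.5 kg.
Tool frame: the origin (TCP) lies at the very end of the fingers, on their centre line; the grasp point (between the pads) lies 19 mm behind it; y points along the fingers, x is the direction in which the jaws open and shut, and the axes are right-handed (so a half turn about y gives the same grasp; the last joint's range is limited). The gripper opens to 88 mm and grips with 3 to 60 N. Pads are 18 mm wide; open, the fingers measure 123 mm over their backs; the gripper's body (75 mm by 187 mm) begins 45 mm behind the grasp point.
Start: joints at [1.255, 0.536, -0.004, 1.538, 0.003, 1.067, -0.071], TCP at [0.161, -0.63, 0.239] pointing down, gripper open.
Joint ranges: [-2.7, 2.7], [-0.37, 2.16], [-1.27, 1.26], [0.24, 2.4], [-1.31, 4.45], [0.19, 1.91], [-2.76, 2.76]. Speed limits (rad/s): [2.39, 2.39, 3.14, 3.14, 3.14, 3.14, 3.14].

## Interface

Orientations are given as [roll, pitch, yaw] about the fixed x, y, z axes, in that order (R = Rz(yaw) Ry(pitch) Rx(roll)).
In Python, from plant import arm, hand, solver, get_state, capture, workorder, search_frame, outline_of gives the robot as it stands. The module is installed in compiled form; this text tells all that it offers. Calls block until the motion is done:
- arm.reach(position, orientation): joint-space move of the TCP to a pose.
- arm.move_straight(position, rotation=None, speed=0.15, guard=None): straight line of the TCP; rotation=None keeps the orientation; speed is the mean speed in m/s. With guard (N) it stops when the force on the tool has changed by that much, and returns True; else False.
- arm.movej(angles): joint-space move.
- hand.move_gripper(opening, strength=None): finger opening in m; strength is the grip in N (None keeps the last); returns when the fingers have stopped.
- arm.pause(seconds).
- solver.solve_ik(position, orientation): joint angles nearest the present ones, or None.
- get_state(): the state.
- capture(name): name is "scene" or "top"; returns a dict with "pixels" (480x640x3 uint8, blue, green, red), "depth" (480x640 float32, m along the optical axis (not along the pixel's ray), 0 where there is no reading), "fx", "fy", "cx", "cy" (pixels), "T" (4x4, takes a point from camera to world coordinates). Camera axes: x right, y down, z forward; pixel columns grow to the right and rows downward; lengths in m; the calibration is good to about 2 mm. A picture is of the moment at which its call begins.
A pose or a line that the arm cannot do raises arm.PlanningError and nothing moves.
- workorder.job_done(): hands the job in, once; it reports no verdict.
Trained networks look in a picture, given as the dict that the camera call returned (one of the last four; its "shot" number tells which), for a name from the list of things; names that differ only in an ending like _2 or _b are one class to them, and where a whole thing is asked for, a point or a joint stands for the part that bears it (a point fixed in the world has none). Each returns a list of dicts, best first, with "score" (0 to 1); they miss things now and then, are a little off and sometimes report something else, mostly with a low value. They report only what shows in the picture. A call takes as long as a camera call.
- search_frame(thing, picture): "point" ([column, row] in pixels, amid what is visible of it).
- outline_of(thing, picture): "pixels" (480x640 bool, what is visible of it) and "point" ([column, row] in pixels, amid what is visible of it).
The state is a dict: "time_s": time; "joints": joint angles; "joint_velocities": joint speeds; "tau": joint torques, N m; "ee_pos": TCP position; "tcp_rot": TCP orientation; "ft_force": force on the tool from outside, world axes, zero at the start; "torque": the same for the moment, N m; "gripper_width": finger opening in m.
Only numpy, scipy, OpenCV 4.12 (cv2) and the standard library are available. Lean on these libraries where they do the work, as an engineer would, in place of code of your own. Each camera call takes 0.05 s, during which the arm holds its last target.

## Working session

There is one attempt and no reset: what is moved stays moved. The work goes in short steps, each a Python script; the robot and the scene stay as the last script left them, time stands still between calls to the robot, and variables do not carry over. Pictures are saved under pics/ and viewed, and the job is handed in when it is done.

```bash
mkdir -p pics; ls; cat > h.py <<'E'
import numpy as np, cv2
from plant import arm, hand, solver, get_state, capture, workorder, search_frame, outline_of
def px2w(p,u,v,z=None):
    """point at pixel from depth, or by intersection with plane z"""
    T=p["T"]; r=np.array([(u-p["cx"])/p["fx"],(v-p["cy"])/p["fy"],1.0])
    if z is None:
        d=p["depth"][int(round(v)),int(round(u))]; c=r*d
        return T[:3,:3]@c+T[:3,3]
    d=T[:3,:3]@r; s=(z-T[2,3])/d[2]; return T[:3,3]+s*d
def w2px(p,X):
    c=np.linalg.inv(p["T"])@np.append(X,1); return np.array([p["fx"]*c[0]/c[2]+p["cx"],p["fy"]*c[1]/c[2]+p["cy"]])
def cloud(p):
    v,u=np.mgrid[:480,:640]; d=p["depth"]
    c=np.stack([(u-p["cx"])/p["fx"]*d,(v-p["cy"])/p["fy"]*d,d],-1)
    return c@p["T"][:3,:3].T+p["T"][:3,3]
E
python3 - <<'E'
from h import *
names=["gauge","boom","lock_block","lock_button_top","stub_foot","pointer","marker_tip","contact_finger","finger_tip","loupe","spare_objective","puck","riser"]
for n in ["scene","top"]:
    p=capture(n); cv2.imwrite(f"pics/{n}0.png",p["pixels"]); print(n,p["T"].round(3).tolist(),p["fx"],p["cx"])
    for k in names:
        r=search_frame(k,p)[:2]
        print(k,[(np.round(a["point"]).tolist(),round(a["score"],2),px2w(p,*a["point"]).round(3).tolist()) for a in r])
print(get_state())
E
```

```text
pics
scene [[-0.898, -0.256, 0.358, 0.17], [-0.44, 0.554, -0.707, 0.751], [-0.017, -0.792, -0.61, 0.764], [0.0, 0.0, 0.0, 1.0]] 593.603737357529 318.564392563535
gauge [([276.0, 315.0], 0.65, [0.58, 0.117, 0.011]), ([330.0, 182.0], 0.32, [0.663, -0.285, 0.033])]
boom [([275.0, 292.0], 0.68, [0.578, 0.115, 0.064])]
lock_block [([277.0, 294.0], 0.8, [0.574, 0.115, 0.061])]
lock_button_top []
stub_foot [([275.0, 295.0], 0.8, [0.575, 0.12, 0.063]), ([329.0, 183.0], 0.7, [0.665, -0.288, 0.029])]
pointer [([275.0, 291.0], 0.71, [0.578, 0.116, 0.068])]
marker_tip [([321.0, 276.0], 0.48, [0.545, 0.003, 0.022])]
contact_finger [([380.0, 204.0], 0.71, [0.531, -0.261, 0.025])]
finger_tip [([383.0, 199.0], 0.56, [0.527, -0.269, 0.034])]
loupe [([308.0, 210.0], 0.71, [0.663, -0.174, 0.026])]
spare_objective []
puck [([203.0, 307.0], 0.55, [0.702, 0.163, 0.02]), ([277.0, 295.0], 0.47, [0.577, 0.112, 0.056])]
riser [([329.0, 182.0], 0.49, [0.667, -0.291, 0.03])]
top [[-0.023, -0.98, 0.197, 0.425], [-1.0, 0.023, -0.003, -0.078], [-0.002, -0.197, -0.98, 0.93], [0.0, 0.0, 0.0, 1.0]] 479.603977779057 3
[... 848 characters left out ...]
0.301, 0.028])]
{'time_s': 1.4, 'joints': array([ 1.25481045,  0.53640322, -0.00439751,  1.5379136 ,  0.00261722,
        1.0673003 , -0.07119577]), 'joint_velocities': array([ 0.00222972, -0.00057252,  0.00043266, -0.00022328, -0.00137458,
        0.00023001,  0.00013882]), 'tau': array([ 4.62983098e-05, -5.70889771e+01,  9.90253240e-01, -2.51917630e+01,
       -5.61459200e-02,  1.09130502e-02,  2.63455382e-05]), 'ee_pos': array([ 0.16066767, -0.62981459,  0.23870851]), 'tcp_rot': array([-1.57084262e+00,  1.55800168e-05, -1.32096350e+00]), 'ft_force': array([-0.391024  , -0.79864251, -0.23013392]), 'torque': array([-0.04817808, -0.02880542,  0.02832809]), 'gripper_width': 0.088050355103178}
```

```bash
python3 - <<'E'
import cv2
a=cv2.imread("pics/scene0.png");b=cv2.imread("pics/top0.png")
cv2.imwrite("pics/s_g.png",cv2.resize(a[190:400,170:400],None,fx=3.2,fy=2.8,interpolation=cv2.INTER_CUBIC))
cv2.imwrite("pics/t_g.png",cv2.resize(b[200:340,150:310],None,fx=4.5,fy=4,interpolation=cv2.INTER_CUBIC))
cv2.imwrite("pics/t_f.png",cv2.resize(b[160:310,340:500],None,fx=4,fy=4,interpolation=cv2.INTER_CUBIC))
E
```

```text
(no output)
```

View pics/scene0.png

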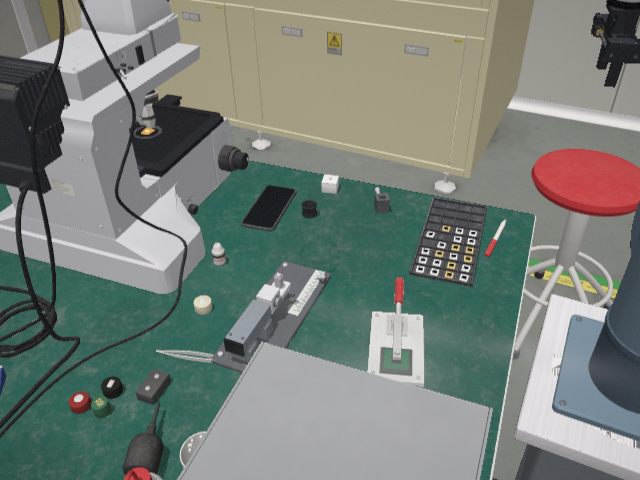

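View pics/top0.png

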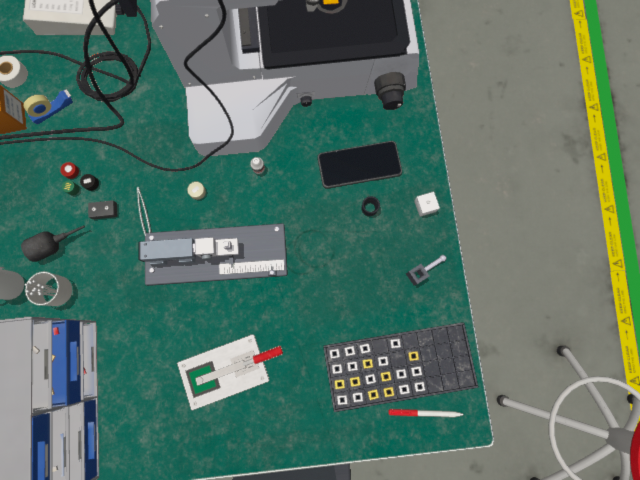

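View pics/t_g.png

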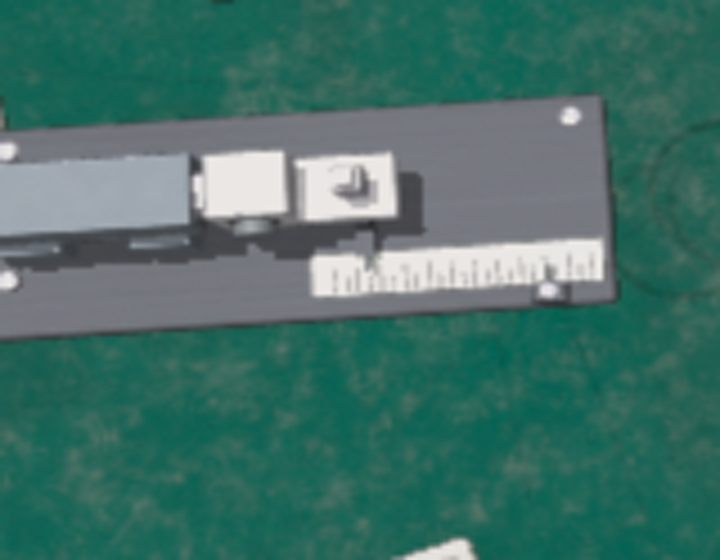

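View pics/t_f.png

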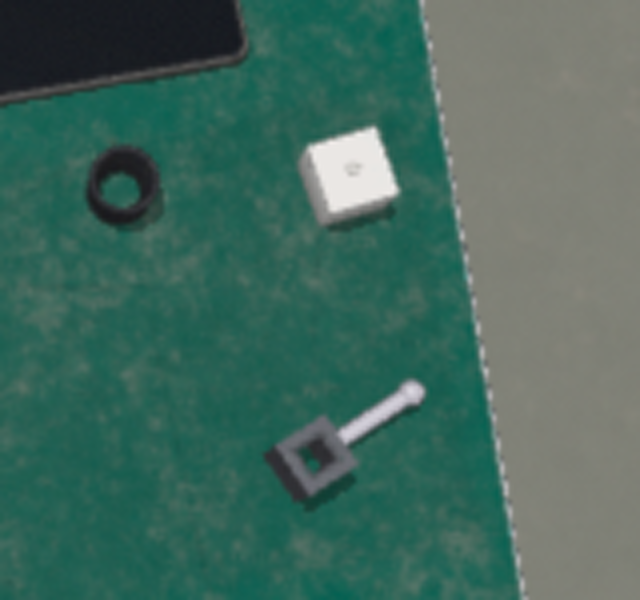

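View pics/s_g.png

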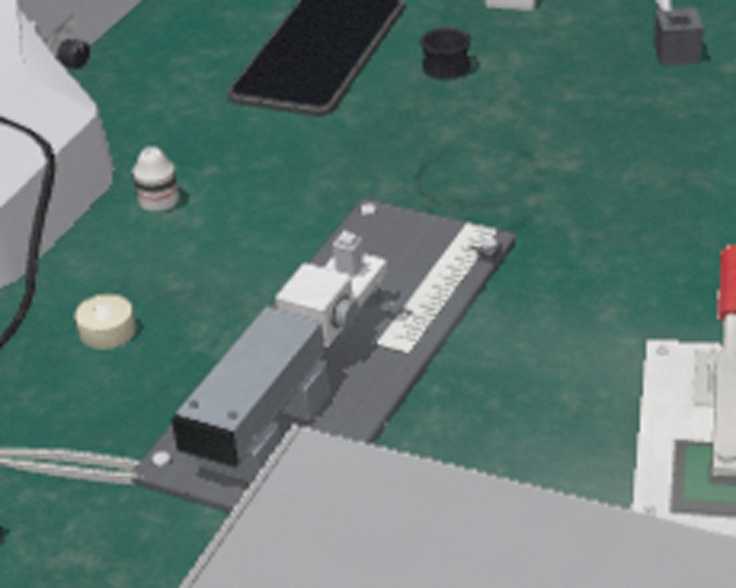

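```bash
python3 - <<'E'
from h import *
import pickle
D={}
for n in ["scene","top"]:
    p=capture(n); o={}
    for k in ["contact_finger","gauge","boom","loupe","riser"]:
        r=outline_of(k,p)
        o[k]=[(a["score"],a["pixels"],a["point"]) for a in r]
        print(n,k,[(round(a["score"],2),np.round(a["point"]).tolist(),int(a["pixels"].sum())) for a in r])
    D[n]=(p,o)
pickle.dump(D,open("d0.pkl","wb"))
for n in D:
    p,o=D[n]; C=cloud(p)
    for k in ["contact_finger","gauge"]:
        m=o[k][0][1]; X=C[m]; z=X[:,2]
        print(n,k,np.histogram(z,bins=np.arange(-.01,.1,.005))[0])
    C2=C[p["depth"]>0]
    mk=(abs(C2[:,0]-.5)<.04)&(abs(C2[:,1]+.12)<.05)
    print("bench z",np.median(C2[mk][:,2]),C2[mk][:,2].std())
E
```

```text
scene contact_finger [(0.53, [380.0, 205.0], 304), (0.41, [277.0, 303.0], 57)]
scene gauge [(0.7, [279.0, 314.0], 5843)]
scene boom [(0.6, [277.0, 291.0], 735)]
scene loupe [(0.54, [310.0, 209.0], 217)]
scene riser [(0.71, [331.0, 182.0], 310)]
top contact_finger [(0.9, [423.0, 272.0], 360)]
top gauge [(0.94, [213.0, 253.0], 7497), (0.2, [195.0, 188.0], 228)]
top boom [(0.82, [219.0, 248.0], 873)]
top loupe [(0.48, [371.0, 203.0], 200)]
top riser [(0.79, [426.0, 206.0], 403)]
scene contact_finger [ 0  1 13 29 32 50 26 34 65 51  0  0  0  0  0  0  0  0  0  0  0]
scene gauge [   0    7  101 1762 1439   89   85   62   91  182  198  174  164  205
 1032  204   18    0    0    0    0]
bench z 0.0017435246178938435 0.0014871927331382136
top contact_finger [ 0  1 18  9 27 99 23 14 66 99  1  0  0  0  0  0  0  0  0  0  0]
top gauge [   0    1   54 3071 2202   56   36   21   44   99  273   99   69  150
 1026  253   13    0    0    0    0]
bench z 0.0016326195130169086 0.001598457903827655
```

```bash
cat > fit.py <<'E'
from h import *
from scipy.optimize import least_squares
from scipy.ndimage import map_coordinates
def proj(p,X):
    Ti=np.linalg.inv(p["T"]); c=X@Ti[:3,:3].T+Ti[:3,3]
    return np.stack([p["fx"]*c[:,0]/c[:,2]+p["cx"],p["fy"]*c[:,1]/c[:,2]+p["cy"]],1)
def rect(x0,x1,y0,y1,z): 
    c=[(x0,y0,z),(x1,y0,z),(x1,y1,z),(x0,y1,z)]
    return [(np.array(c[i]),np.array(c[(i+1)%4])) for i in range(4)]
def place(q,X):
    c,s=np.cos(q[2]),np.sin(q[2]); return np.stack([q[0]+c*X[:,0]-s*X[:,1],q[1]+s*X[:,0]+c*X[:,1],X[:,2]],1)
def fit(p,edges,q0,W=4,n=25,it=12):
    g=cv2.GaussianBlur(p["pixels"],(0,0),0.7).astype(float)
    S=np.vstack([np.linspace(a,b,n+2)[1:-1] for a,b in edges]); Dn=np.vstack([np.repeat([(b-a)/np.linalg.norm(b-a)*1e-3],n,0) for a,b in edges])
    q=np.array(q0,float); t=np.arange(-W,W+.01,.25)
    for k in range(it):
        w=t if k<5 else t[abs(t)<=max(1.5,W/2)]
        P=proj(p,place(q,S)); P2=proj(p,place(q,S+Dn)); d=P2-P; d/=np.linalg.norm(d,axis=1)[:,None]; N=np.stack([-d[:,1],d[:,0]],1)
        L=P[:,None]+N[:,None]*w[None,:,None]
        G=np.zeros(L.shape[:2])
        for ch in range(3):
            I=map_coordinates(g[:,:,ch],[L[...,1],L[...,0]],order=1,mode='nearest'); G+=np.abs(np.gradient(I,axis=1))
        G=G*np.exp(-(w/W)**2)
        j=G.argmax(1); ok=(G.max(1)>6)&(j>0)&(j<len(w)-1)
        jj=np.clip(j,1,len(w)-2); r=np.arange(len(j)); a,b,c=G[r,jj-1],G[r,jj],G[r,jj+1]; off=np.clip(.5*(a-c)/(a-2*b+c-1e-9),-1,1)
        tgt=P+N*(w[jj]+off*.25)[:,None]
        f=lambda x:(((proj(p,place(x,S))-tgt)*N).sum(1))[ok]
        sol=least_squares(f,q,loss="soft_l1",f_scale=.3,x_scale=[.01,.01,.05]); q=sol.x
    e=f(q); return q,np.median(abs(e)),ok.mean()
GA=rect(-.11,.165,-.058,.046,.010)
SL=rect(-.104,0,-.017,.017,.063)
BL=rect(.002,.036,-.015,.015,.066)
ST=rect(.035,.160,-.047,-.027,.012)
SH=rect(.039,.081,-.015,.015,.044)
FT=rect(-.014,.014,-.014,.014,.036); FB=rect(-.00675,.00675,-.00675,.00675,.036)
FR=[(np.array([.016,s*.004,.014]),np.array([.055,s*.004,.014])) for s in(1,-1)]
def draw(p,edges,q,fn,roi,s):
    im=p["pixels"][roi[1]:roi[3],roi[0]:roi[2]]; im=cv2.resize(im,None,fx=s,fy=s,interpolation=cv2.INTER_CUBIC)
    for a,b in edges:
        P=proj(p,place(q,np.array([a,b]))); P=((P-[roi[0],roi[1]]+.5)*s-.5).round().astype(int)
        cv2.line(im,tuple(map(int,P[0])),tuple(map(int,P[1])),(0,0,255),1)
    cv2.imwrite(fn,im)
E
python3 - <<'E'
from fit import *
import pickle
D=pickle.load(open("d0.pkl","rb"))
for n,roi in [("top",(135,215,295,290)),("scene",(200,250,340,380))]:
    p=D[n][0]
    if n=="top":
        # init: plate right corners
        a=px2w(p,283.8,223.8,.01);b=px2w(p,287.3-1,274,.01); 
        ey=(a-b)/np.linalg.norm(a-b); th=np.arctan2(ey[1],ey[0])-np.pi/2; print("len",np.linalg.norm(a-b))
        ex=np.array([np.cos(th),np.sin(th),0]); o=a-.165*ex-.046*ey; q0=[o[0],o[1],th]; print(q0)
    for nm,E in [("all",GA+SL+BL+ST+SH),("plate+strip",GA+ST),("sleeve+bl",SL+BL+SH)]:
        q,e,ok=fit(p,E,q0); print(n,nm,q.round(4),e,ok)
        if nm=="all": draw(p,E,q,f"pics/fit_{n}.png",roi,5 if n=="top" else 4.5); Q=q
    q0=Q
    P=np.array([424,271.]) if n=="top" else None
p=D["top"][0]; q0=[*px2w(p,418.5,274,.036)[:2],-1.0]
for n,roi in [("top",(395,240,465,300)),("scene",(350,170,420,230))]:
    p=D[n][0]
    for nm,E in [("all",FT+FB+FR),("top",FT+FR)]:
        q,e,ok=fit(p,E,q0); print(n,nm,q.round(4),e,ok)
        if nm=="all": draw(p,E,q,f"pics/ff_{n}.png",roi,9); Q=q
    q0=Q
E
```

```text
len 0.09948799728643247
[np.float64(0.5867256416201919), np.float64(0.13824523726627252), np.float64(-1.5337182507650622)]
top all [ 0.5875  0.1386 -1.5224] 0.35521104418642635 0.97
top plate+strip [ 0.5876  0.1384 -1.5225] 0.3058530169660654 0.965
top sleeve+bl [ 0.5875  0.1395 -1.527 ] 0.378081081834492 0.9833333333333333
scene all [ 0.5884  0.1406 -1.5226] 0.23470245493186737 0.878
scene plate+strip [ 0.5888  0.1407 -1.5252] 0.2040220244544268 0.92
scene sleeve+bl [ 0.5884  0.1389 -1.5245] 0.3910696640334401 0.8933333333333333
top all [ 0.5316 -0.2781 -1.0247] 0.1393093204558623 0.988
top top [ 0.5317 -0.2782 -1.0258] 0.10809429665075258 0.9866666666666667
scene all [ 0.5311 -0.2742 -0.9195] 0.30930908492904496 0.856
scene top [ 0.5322 -0.2761 -0.9907] 0.2913915356724764 0.8866666666666667
```

View pics/fit_top.png

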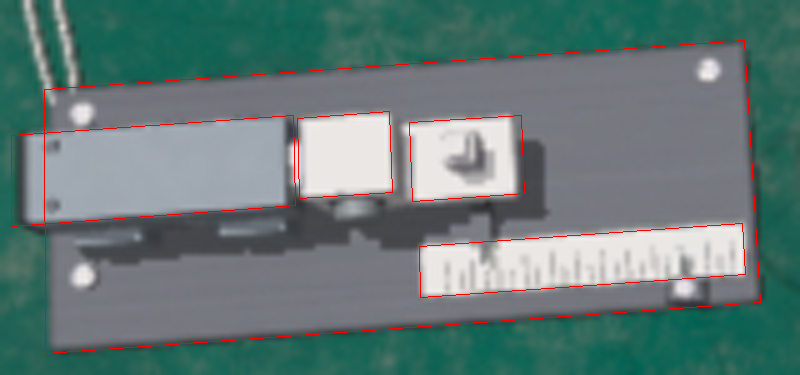

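View pics/fit_scene.png

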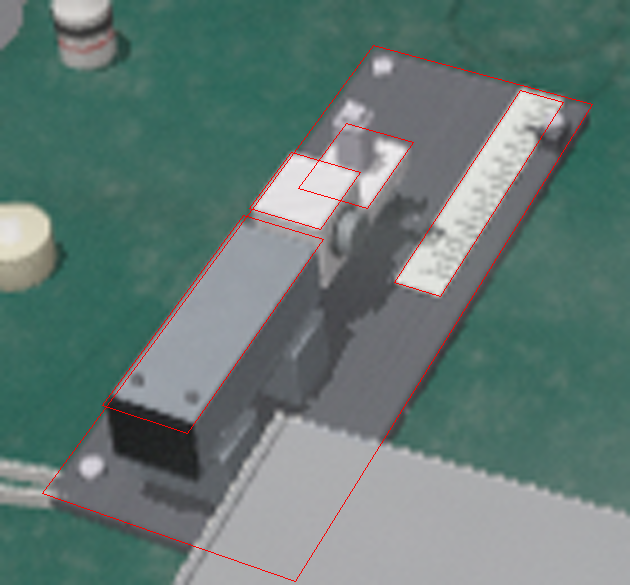

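View pics/ff_top.png

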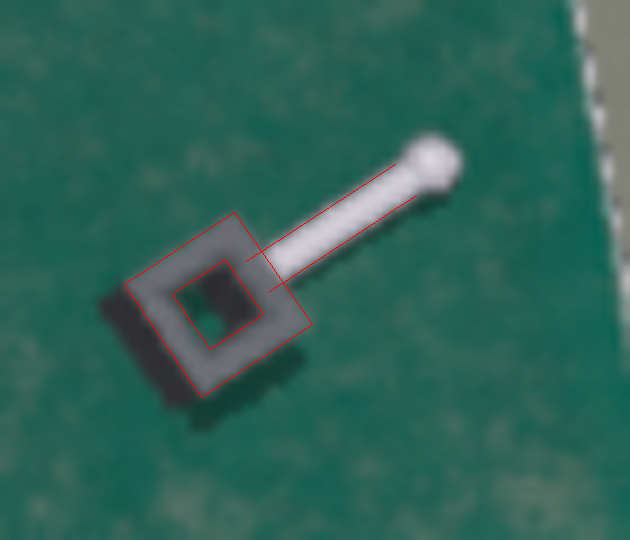

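View pics/ff_scene.png

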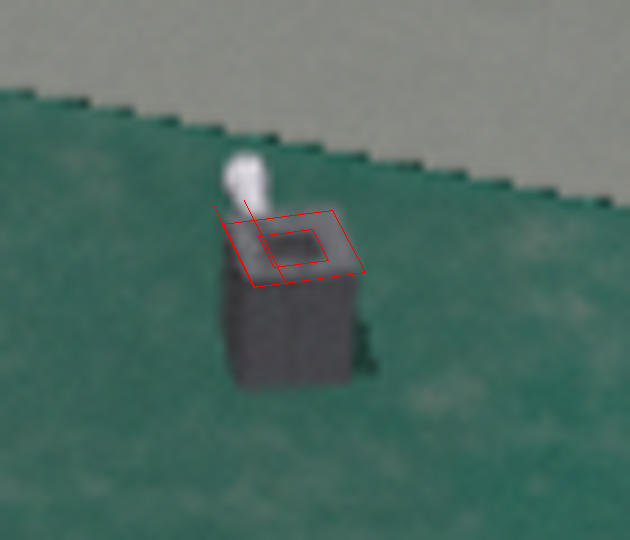

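```bash
python3 - <<'E'
from h import *
G=np.array([.588,.1393]);th=-1.5235;ex=np.array([np.cos(th),np.sin(th)])
for f in (0,-np.pi):
  for nm,xy,z,y in [("F",(.5316,-.278),.15,.546),("F",(.5316,-.278),.008,.546),("S",G+.06*ex,.15,.047),("S",G+.06*ex,.05,.047),("L",G+.019*ex,.03,.047),("E",G+.1*ex,.03,.047)]:
    s=solver.solve_ik([*xy,z],[-np.pi/2,0,y+f]); print(f,nm,None if s is None else np.round(s,2))
E
```

```text
0 F [ 0.78  0.62 -0.52  1.72  0.37  0.9   0.65]
0 F [ 0.7   0.82 -0.4   1.77  0.48  0.66  0.57]
0 S [ 0.26  0.65 -0.66  1.73  0.48  0.93 -0.54]
0 S [ 0.15  0.76 -0.51  1.77  0.52  0.74 -0.57]
0 L [ 0.06  0.79 -0.47  1.76  0.51  0.71 -0.64]
0 E [ 0.2   0.79 -0.47  1.78  0.52  0.7  -0.51]
-3.141592653589793 F [ 0.31  0.56  0.14  1.75 -0.1   0.84 -2.11]
-3.141592653589793 F [ 0.29  0.78  0.17  1.79 -0.21  0.58 -2.01]
-3.141592653589793 S [ 0.5   0.83 -1.08  1.71  0.81  1.11  2.36]
-3.141592653589793 S [ 0.5   1.03 -1.08  1.75  1.04  1.06  2.22]
-3.141592653589793 L [ 0.43  1.07 -1.08  1.74  1.09  1.07  2.13]
-3.141592653589793 E [-0.84  1.1   1.08  1.84 -1.18  1.02 -2.32]
```

Yaw family 0 works throughout. Grasp.

```bash
python3 - <<'E'
from h import *
y=.546; o=[-np.pi/2,0,y]
t0=get_state()["time_s"]
hand.move_gripper(.06)
arm.reach([.5316,-.278,.12],o)
print(get_state()["time_s"]-t0)
print(arm.move_straight([.5316,-.278,.008],speed=.12,guard=8))
hand.move_gripper(.0,15)
s=get_state(); print(s["time_s"],s["ee_pos"],s["gripper_width"],s["ft_force"])
p=capture("top"); cv2.imwrite("pics/g1.png",cv2.resize(p["pixels"][200:320,340:500],None,fx=4.5,fy=4.5)); 
arm.move_straight([.5316,-.278,.17],speed=.2)
s=get_state(); print(s["time_s"],s["ee_pos"],s["gripper_width"],s["ft_force"])
p=capture("top"); cv2.imwrite("pics/g2.png",cv2.resize(p["pixels"][200:320,340:500],None,fx=4.5,fy=4.5)); 
E
```

```text
2.4833
False
6.15 [ 0.53174707 -0.27801884  0.00819336] 0.02804357455801582 [-0.20150618 -0.07386982  1.80308733]
7.1583 [ 0.53062021 -0.27773     0.16870373] 0.028211679542906737 [-0.45322199  0.40752801 -1.18519407]
```

View pics/g2.png

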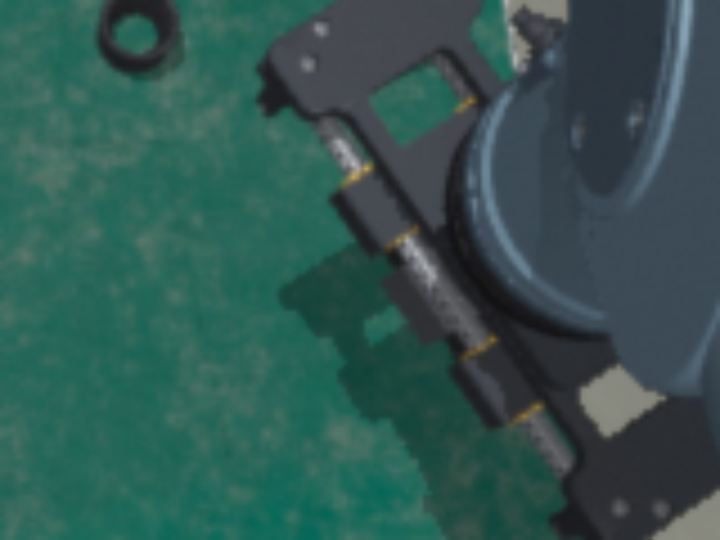

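```bash
python3 - <<'E'
from fit import *
import pickle
G=np.array([.588,.1393]);th=-1.5235;ex=np.array([np.cos(th),np.sin(th)]);S=G+.06*ex; print(S)
o=[-np.pi/2,0,th+np.pi/2]
arm.reach([*S,.115],o)
arm.pause(.2)
s=get_state(); print(s["time_s"],s["ee_pos"],s["gripper_width"],s["ft_force"])
p=capture("scene"); t=capture("top")
pickle.dump((p,t,s),open("d1.pkl","wb"))
cv2.imwrite("pics/a1.png",cv2.resize(p["pixels"][200:350,190:380],None,fx=4,fy=4,interpolation=cv2.INTER_CUBIC)); cv2.imwrite("pics/a2.png",cv2.resize(t["pixels"][180:320,130:310],None,fx=4,fy=4,interpolation=cv2.INTER_CUBIC))
E
```

```text
[0.59083672 0.0793671 ]
8.7833 [0.59113515 0.07796848 0.11506437] 0.02808448675100492 [-0.45491215 -0.83810724 -1.38584434]
```

View pics/a1.png

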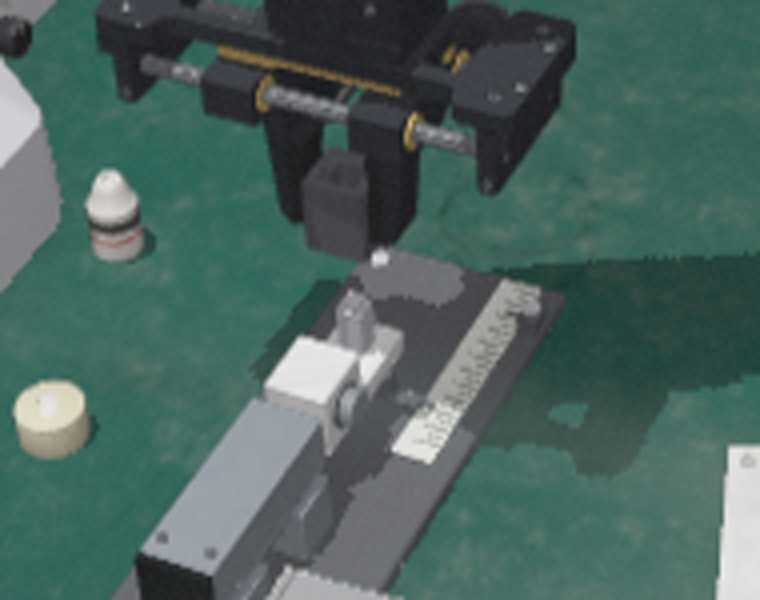

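View pics/a2.png

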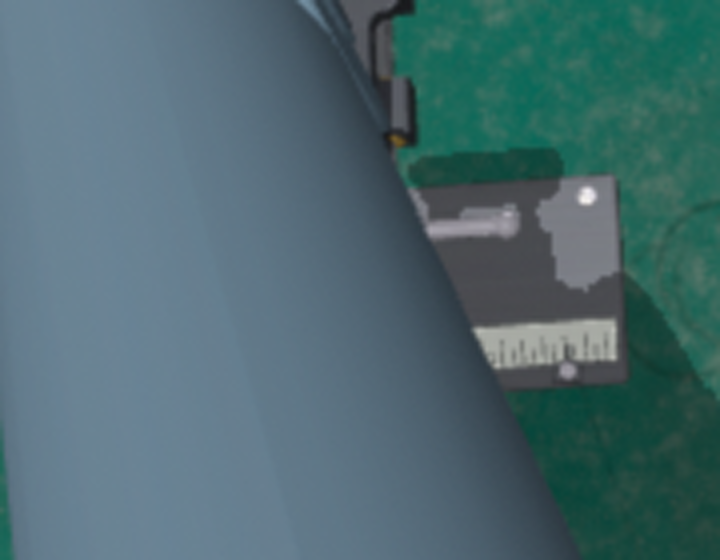

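```bash
python3 - <<'E'
from fit import *
import pickle
p,t,s=pickle.load(open("d1.pkl","rb"))
print(get_state()["ee_pos"],get_state()["tcp_rot"])
def sh(E,dz): return [(a+[0,0,dz],b+[0,0,dz]) for a,b in E]
th=-1.5235;R=np.array([[np.cos(th),np.sin(th)],[-np.sin(th),np.cos(th)]])
c=px2w(t,257.5,235.5,.121)[:2]; print("ball rel tcp in gauge axes",R@(c-s["ee_pos"][:2]))
dz=s["ee_pos"][2]-.008
vis=[(np.array([-.014,.014,.036]),np.array([-.014,-.014,.036])),(np.array([-.014,.014,.0]),np.array([-.014,-.014,.0])),
 (np.array([-.014,.014,.0]),np.array([-.014,.014,.036])),(np.array([-.014,-.014,.0]),np.array([-.014,-.014,.036])),(np.array([.014,.014,.036]),np.array([.014,-.014,.036]))]
q,e,ok=fit(p,sh(vis,dz),[*s["ee_pos"][:2],th],W=3); print(q,e,ok,"rel tcp",R@(q[:2]-s["ee_pos"][:2]))
draw(p,sh(vis,dz)+sh(FB,dz),q,"pics/b1.png",(250,220,330,300),8)
ST8=rect(-.004,.004,-.004,.004,.072)
# stub fit in scene and top
D=pickle.load(open("d0.pkl","rb"))
SHv=rect(-.021,.021,-.015,.015,.044)
for nm,pp in (("scene",p),("scene0",D["scene"][0]),("top0",D["top"][0])):
  sv=[( np.array([-.006,s_*.006,.05]),np.array([-.006,s_*.006,.068])) for s_ in (1,-1)] if nm!="top0" else []
  E=sv+ST8+(SHv[1:2]+SHv[0:1] if nm!="top0" else SHv)
  q2,e,ok=fit(pp,E,[.5905,.0794,th],W=2.5); print(nm,"stub",q2,e,ok, "finger-stub gauge axes", R@(q[:2]-q2[:2]))
  draw(pp,E,q2,f"pics/b_{nm}.png",(250,250,330,310) if nm!="top0" else (200,225,260,270),9)
E
```

```text
[0.59102846 0.07854083 0.11507531] [-1.57099774e+00 -1.79053613e-04  4.61905767e-02]
ball rel tcp in gauge axes [ 0.06380583 -0.00076499]
[ 0.59134764  0.07932349 -1.38672143] 0.14855155548205867 0.656 rel tcp [-0.00134345  0.00027632]
scene stub [ 0.59115811  0.08161631 -1.57137645] 0.2941131969009464 0.82 finger-stub gauge axes [2.29921529e-03 8.09202772e-05]
scene0 stub [ 0.59168151  0.08009424 -1.56046952] 0.1451310623734184 0.955 finger-stub gauge axes [ 0.0007541  -0.00036994]
top0 stub [ 0.59013326  0.08040367 -1.51267127] 0.19131770366008194 0.74 finger-stub gauge axes [0.00113638 0.00116195]
```

View pics/b1.png

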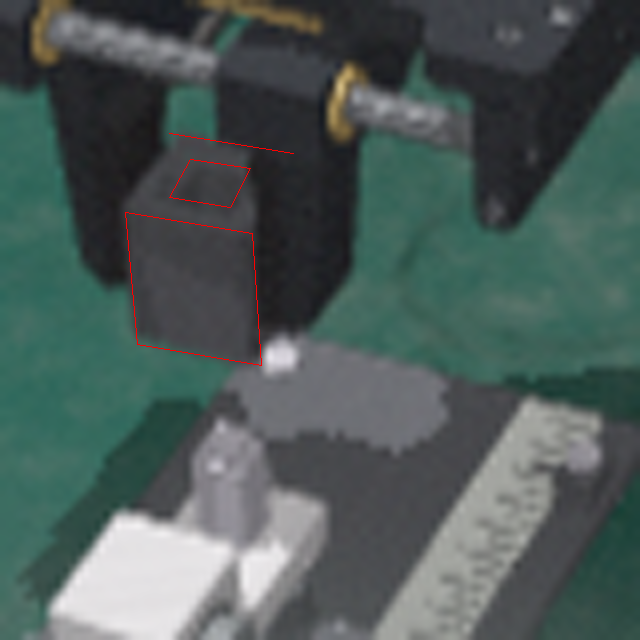

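View pics/b_scene0.png

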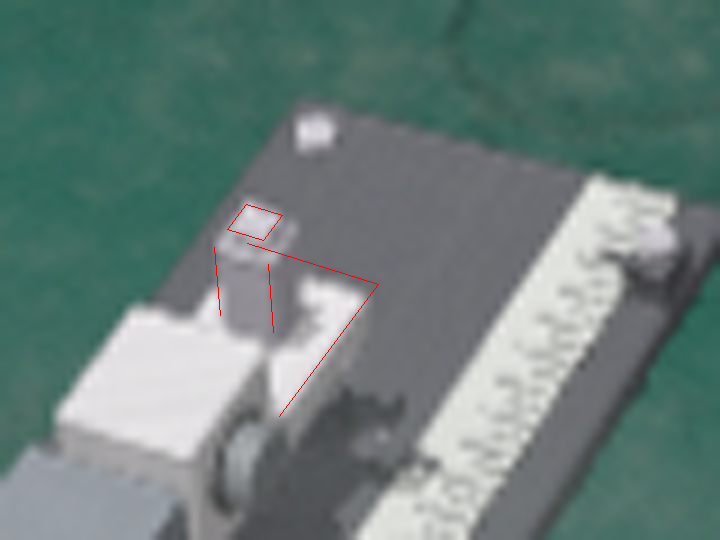

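View pics/b_top0.png

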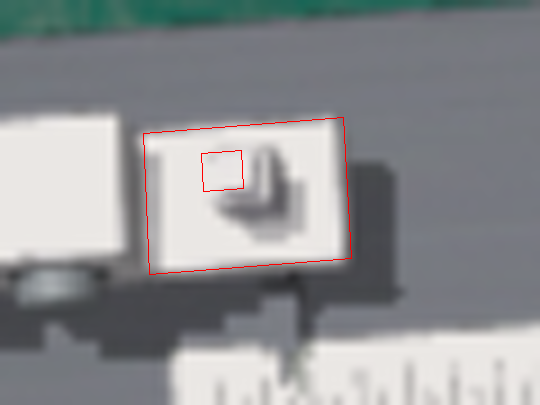

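```bash
python3 - <<'E'
from fit import *
import pickle
D=pickle.load(open("d0.pkl","rb")); t=D["top"][0]
th=-1.5235;R=np.array([[np.cos(th),np.sin(th)],[-np.sin(th),np.cos(th)]])
for z in(.012,.016,.02): print("pointer local", R@(px2w(t,232.3,266.8,z)[:2]-np.array([.588,.1393])))
tgt=np.array([.5909,.0797])
e=get_state()["ee_pos"]; print(e)
arm.move_straight([*tgt,.09],speed=.05); arm.pause(.15)
e=get_state()["ee_pos"]; print(e)
c=2*tgt-e[:2]
hit=arm.move_straight([*c,.0535],speed=.04,guard=12)
s=get_state(); print(hit,s["time_s"],s["ee_pos"],s["ft_force"],s["gripper_width"])
p=capture("scene"); cv2.imwrite("pics/c1.png",cv2.resize(p["pixels"][220:320,240:360],None,fx=6,fy=6,interpolation=cv2.INTER_CUBIC))
E
```

```text
pointer local [ 0.06239067 -0.03544528]
pointer local [ 0.06303128 -0.03604562]
pointer local [ 0.06367189 -0.03664596]
[0.59102846 0.07854083 0.11507531]
[0.5911945  0.07979241 0.090342  ]
False 10.75 [0.59078766 0.07954152 0.05352262] [ 1.96795379 -0.7229714  -3.27456502] 0.027552131434116653
```

View pics/c1.png

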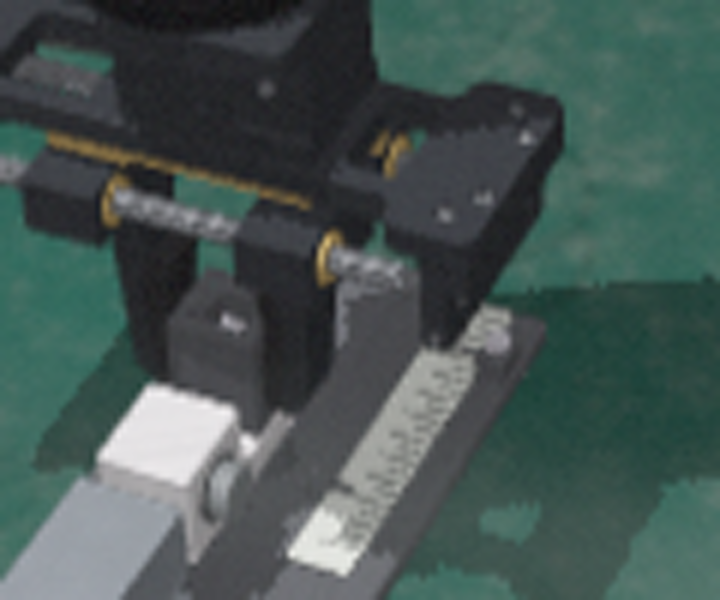

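```bash
python3 - <<'E'
from fit import *
e=get_state()["ee_pos"]
hit=arm.move_straight([.5909,.0796,.048],speed=.03,guard=10)
s=get_state(); print(hit,s["time_s"],s["ee_pos"],s["ft_force"])
hand.move_gripper(.04)
arm.pause(.35)
s=get_state(); print(s["time_s"],s["ee_pos"],s["ft_force"],s["gripper_width"])
p=capture("scene"); cv2.imwrite("pics/c2.png",cv2.resize(p["pixels"][220:320,240:360],None,fx=6,fy=6,interpolation=cv2.INTER_CUBIC))
E
```

```text
True 11.0083 [0.59096921 0.07966866 0.05073686] [0.38481424 0.71556141 1.52408588]
11.7417 [0.59089418 0.07924199 0.05039039] [ 0.13076356 -0.21634042  0.36948729] 0.04018549870111811
```

View pics/c2.png

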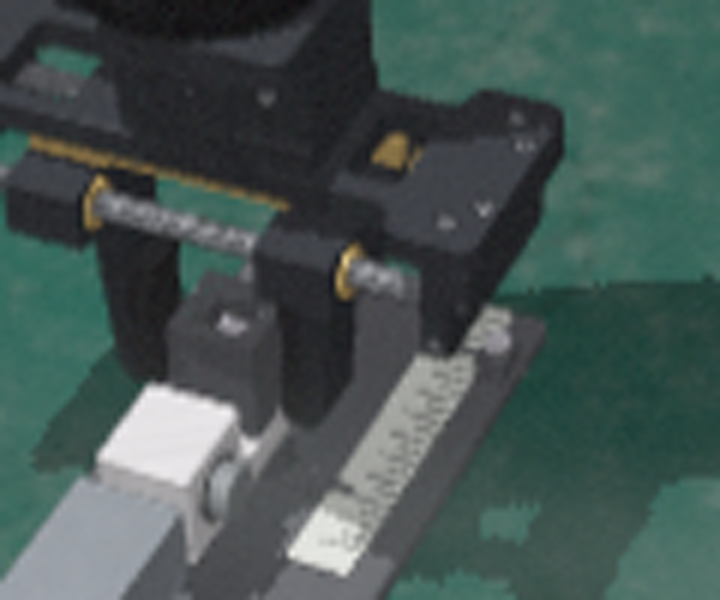

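```bash
python3 - <<'E'
from fit import *
import pickle
arm.move_straight([.5909,.0796,.125],speed=.15)
B=np.array([.589-.0005,.1206])
arm.move_straight([*B,.11],speed=.15)
hand.move_gripper(.058)
s=get_state(); print(s["time_s"],s["ee_pos"])
p=capture("scene");t=capture("top"); pickle.dump((p,t,s),open("d2.pkl","wb"))
for n,x in(("p",p),("t",t)):
  r=outline_of("contact_finger",x)[:1]
  for a in r:
    X=cloud(x)[a["pixels"]]; print(n,a["score"],a["point"],np.percentile(X[:,2],[5,50,90,97]), np.median(X[X[:,2]>.076],0))
cv2.imwrite("pics/e1.png",cv2.resize(p["pixels"][200:330,220:380],None,fx=4.5,fy=4.5,interpolation=cv2.INTER_CUBIC))
cv2.imwrite("pics/e2.png",cv2.resize(t["pixels"][200:310,160:310],None,fx=5,fy=5,interpolation=cv2.INTER_CUBIC))
E
```

```text
13.3417 [0.58863188 0.12020802 0.11014092]
p 0.73 [277.0, 284.1] [0.04491578 0.0649854  0.07933108 0.08041829] [0.59806174 0.0894759  0.07890589]
t 0.57 [233.6, 245.3] [0.04481234 0.06959329 0.08048586 0.08155474] [0.59005695 0.07801292 0.07929758]
```

View pics/e1.png

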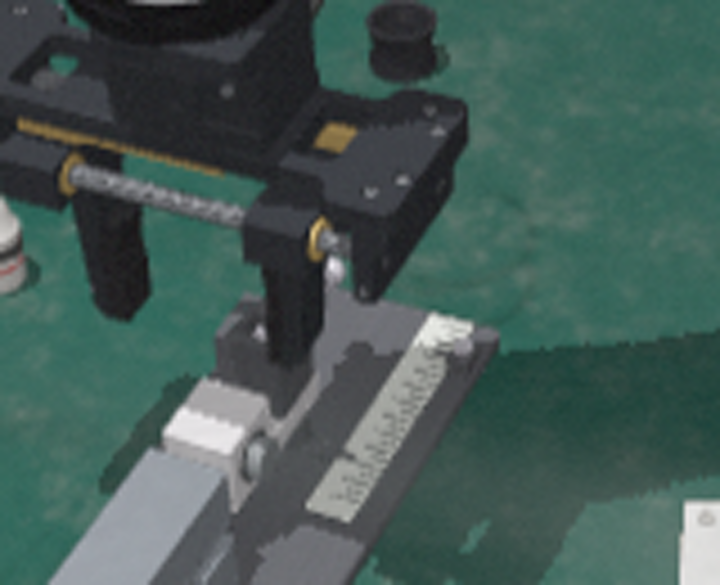

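View pics/e2.png

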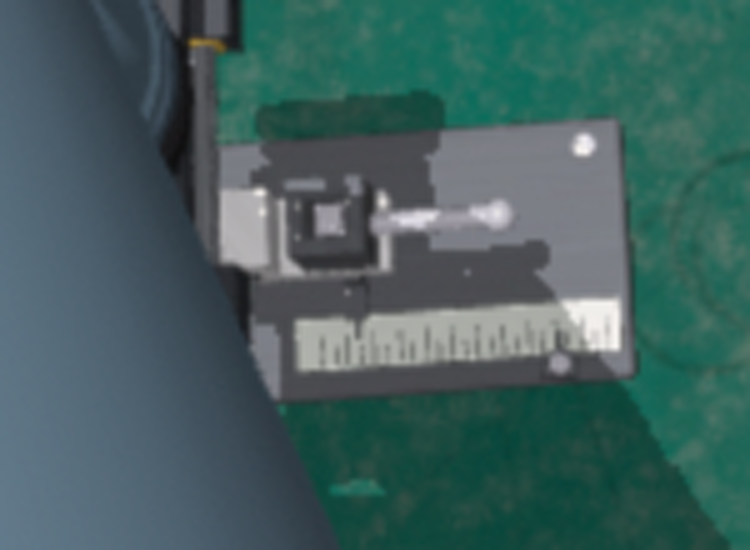

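```bash
python3 - <<'E'
from fit import *
import pickle
D=pickle.load(open("d0.pkl","rb")); t=D["top"][0];p=D["scene"][0]
cv2.imwrite("pics/m1.png",cv2.resize(t["pixels"][252:284,216:296],None,fx=10,fy=10,interpolation=cv2.INTER_CUBIC))
cv2.imwrite("pics/m2.png",cv2.resize(p["pixels"][255:315,285:340],None,fx=10,fy=10,interpolation=cv2.INTER_CUBIC))
t2=pickle.load(open("d2.pkl","rb"))[1]
cv2.imwrite("pics/m3.png",cv2.resize(t2["pixels"][252:284,216:296],None,fx=10,fy=10,interpolation=cv2.INTER_CUBIC))
E
```

```text
(no output)
```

View pics/m1.png

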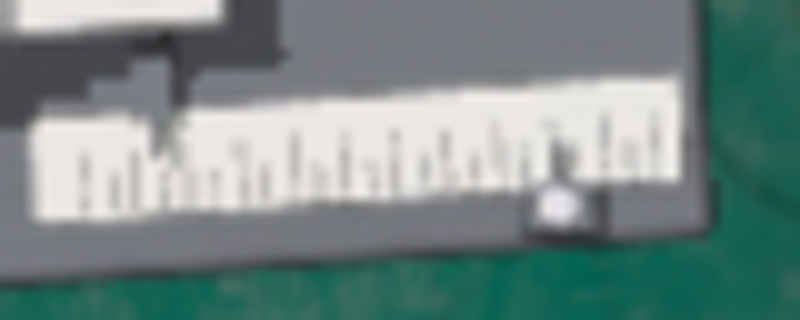

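View pics/m2.png

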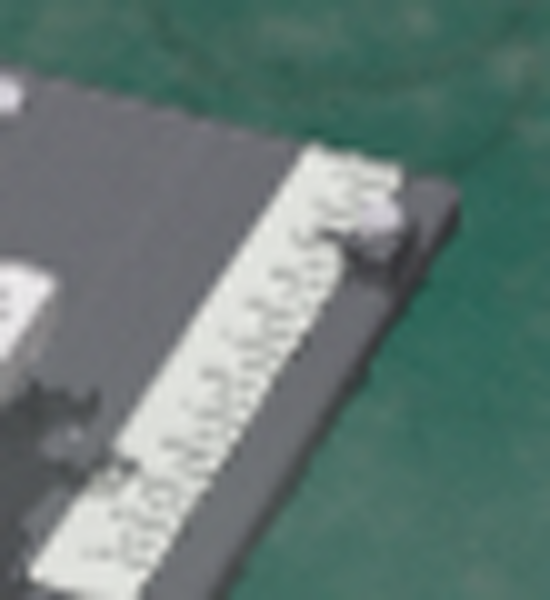

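View pics/m3.png

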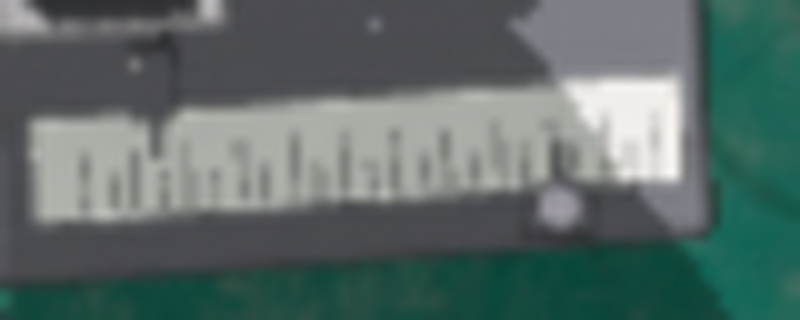

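```bash
python3 - <<'E'
from fit import *
import pickle
B=np.array([.5885,.1206])
print(arm.move_straight([*B,.030],speed=.1,guard=8))
s=get_state(); print(s["time_s"],s["ee_pos"],s["ft_force"])
hand.move_gripper(0,30); arm.pause(.3)
s=get_state(); print(s["time_s"],s["ee_pos"],s["ft_force"],s["gripper_width"])
p=capture("scene");t=capture("top")
cv2.imwrite("pics/f1.png",cv2.resize(p["pixels"][200:330,220:380],None,fx=4.5,fy=4.5,interpolation=cv2.INTER_CUBIC))
E
```

```text
False
14.4917 [0.58901897 0.12082653 0.03053251] [0.17398984 0.43801366 0.39522233]
15.325 [0.58957856 0.12052417 0.03034684] [ 5.46400721 -0.90215772 -0.6686286 ] 0.02935176590207734
```

View pics/f1.png

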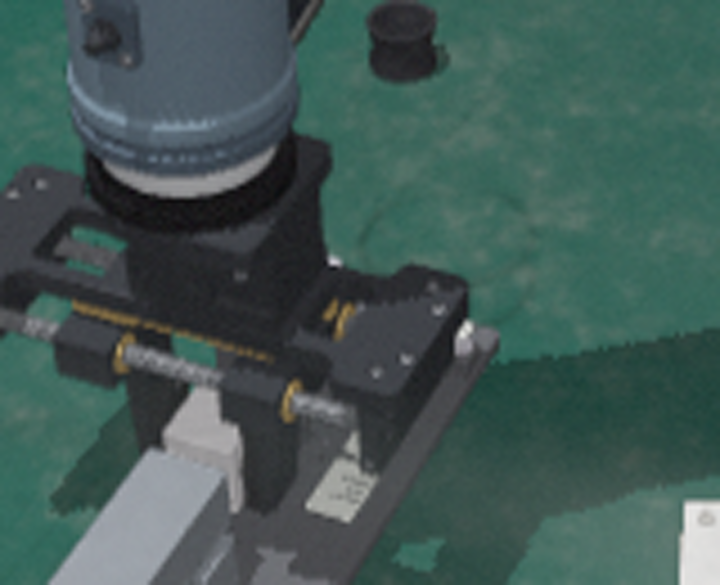

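```bash
python3 - <<'E'
from fit import *
import pickle
th=-1.5235; ex=np.array([np.cos(th),np.sin(th)])
a=get_state()["ee_pos"][:2]; np.save("a.npy",a)
tg=a+.0763*ex
arm.move_straight([*tg,.030],speed=.05); arm.pause(.3)
s=get_state(); print(s["time_s"],s["ee_pos"],(s["ee_pos"][:2]-a)@ex,s["ft_force"],s["gripper_width"])
p=capture("scene");t=capture("top"); pickle.dump((p,t,s),open("d3.pkl","wb"))
for k in("pointer","marker_tip","contact_finger"):
  for n,x in(("p",p),("t",t)): print(k,n,[(np.round(a["point"],1).tolist(),round(a["score"],2)) for a in search_frame(k,x)[:2]])
cv2.imwrite("pics/k1.png",cv2.resize(p["pixels"][200:330,220:380],None,fx=4.5,fy=4.5,interpolation=cv2.INTER_CUBIC))
cv2.imwrite("pics/k2.png",cv2.resize(t["pixels"][200:310,160:310],None,fx=5,fy=5,interpolation=cv2.INTER_CUBIC))
cv2.imwrite("pics/k3.png",cv2.resize(t["pixels"][246:284,236:306],None,fx=11,fy=11,interpolation=cv2.INTER_CUBIC))
E
```

```text
17.4 [0.59311238 0.04409728 0.03030422] 0.07651641321835069 [-0.06809899  3.02886212  6.21313587] 0.029763918923891713
pointer p [([283.2, 278.9], 0.67), ([218.6, 255.7], 0.39)]
pointer t []
marker_tip p [([278.9, 280.0], 0.59)]
marker_tip t []
contact_finger p []
contact_finger t [([373.5, 204.9], 0.25)]
```

View pics/k1.png

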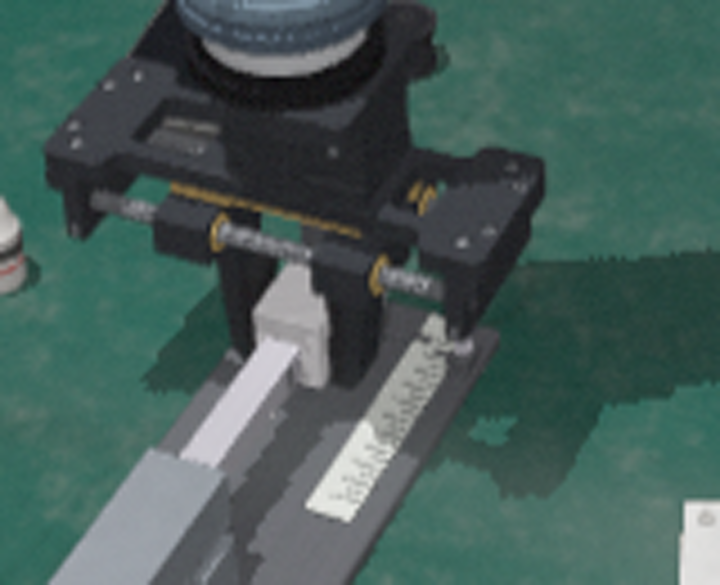

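View pics/k2.png

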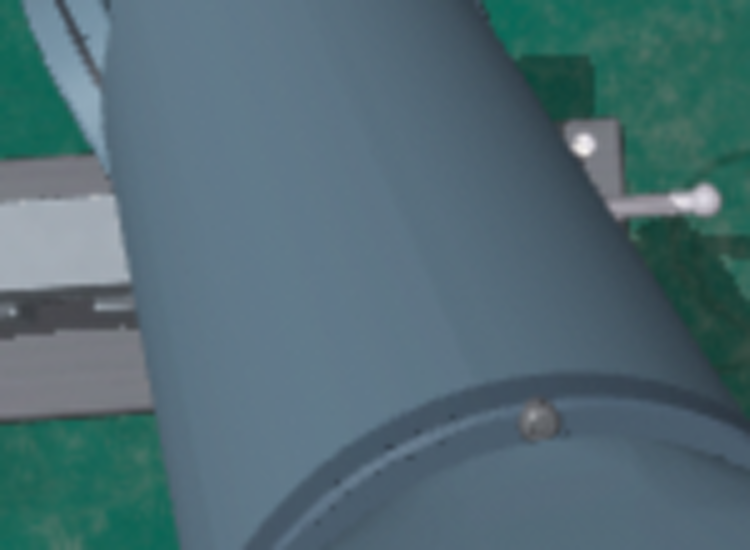

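View pics/k3.png

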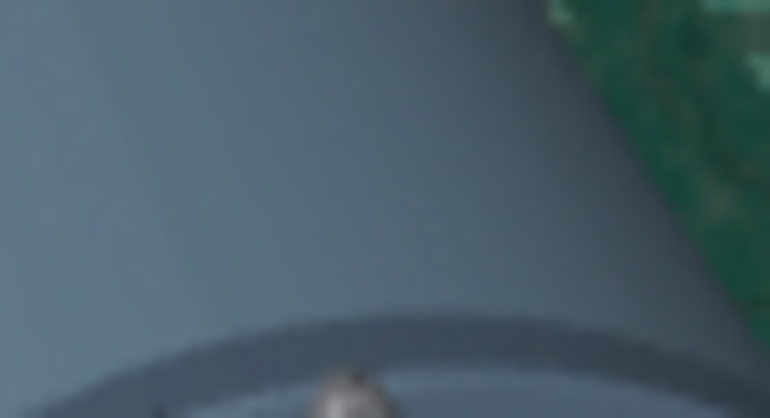

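```bash
python3 - <<'E'
from fit import *
import pickle
p2,t2,_=pickle.load(open("d2.pkl","rb")); p,t,_=pickle.load(open("d3.pkl","rb"))
def ball(x,u,v):
    m=cv2.cvtColor(x["pixels"],cv2.COLOR_BGR2GRAY)
    r=m[v-7:v+8,u-7:u+8]; return r
for x,(u,v) in((t2,(260,242)),(t,(301,240))):
    cv2.imwrite(f"pics/ball{u}.png",cv2.resize(x["pixels"][v-15:v+16,u-25:u+16],None,fx=14,fy=14,interpolation=cv2.INTER_CUBIC))
th=-1.5235;ex=np.array([np.cos(th),np.sin(th)])
# template match of the ball
im2=cv2.cvtColor(t2["pixels"],cv2.COLOR_BGR2GRAY);im=cv2.cvtColor(t["pixels"],cv2.COLOR_BGR2GRAY)
for w in(3,4,5):
  tp=im2[242-w:242+w+1,259-w:259+w+1]; M=cv2.matchTemplate(im[225:255,285:320],tp,cv2.TM_CCOEFF_NORMED); _,mx,_,l=cv2.minMaxLoc(M)
  i,j=l; f=lambda a,b,c:.5*(a-c)/(a-2*b+c)
  du=f(M[j,i-1],M[j,i],M[j,i+1]);dv=f(M[j-1,i],M[j,i],M[j+1,i])
  u=285+i+w+du;v=225+j+w+dv
  print(w,mx,u-259,v-242,(px2w(t,u,v,.058)-px2w(t,259,242,.058))[:2]@ex)
# block: depth centroid of top in scene
for z in (.012,.016,.02):
  R=lambda uv:(px2w(t2,*uv,z)[:2]-np.array([.588,.1393]))@ex
  print(z,"pointer",R((216+158.5/10-.45,252+150/10-.45)),"marker",R((216+557.5/10-.45,252+150/10-.45)))
cv2.imwrite("pics/n1.png",cv2.resize(p["pixels"][250:300,285:345],None,fx=12,fy=12,interpolation=cv2.INTER_CUBIC))
E
```

```text
3 0.9152966141700745 41.460266 -2.803955 0.07695490599762768
4 0.9261437058448792 41.463318 -2.682373 0.07694549982893661
5 0.9254889488220215 41.428955 -2.6599884 0.07687917419296916
0.012 pointer 0.06067543853112618 marker 0.13751496641293517
0.016 pointer 0.06132352169678412 marker 0.13782837899103334
0.02 pointer 0.06197160486244206 marker 0.13814179156913156
```

View pics/n1.png

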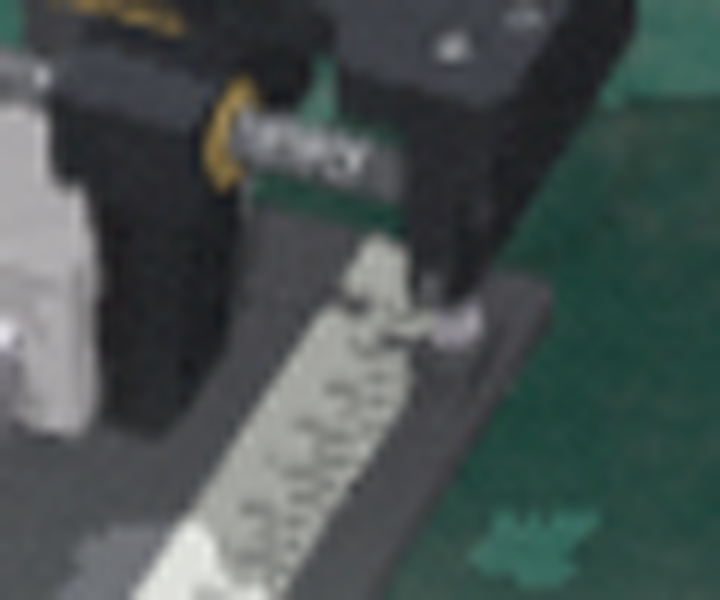

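View pics/ball260.png

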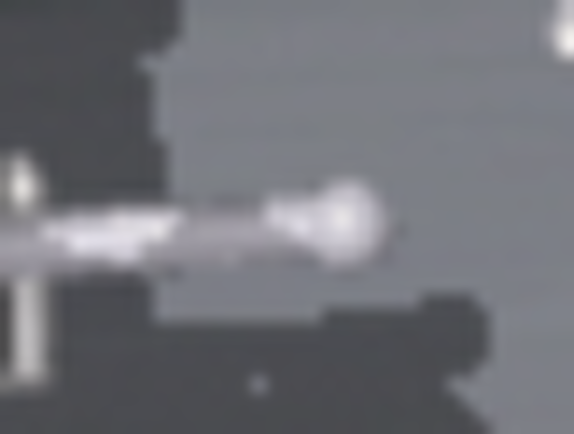

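View pics/ball301.png

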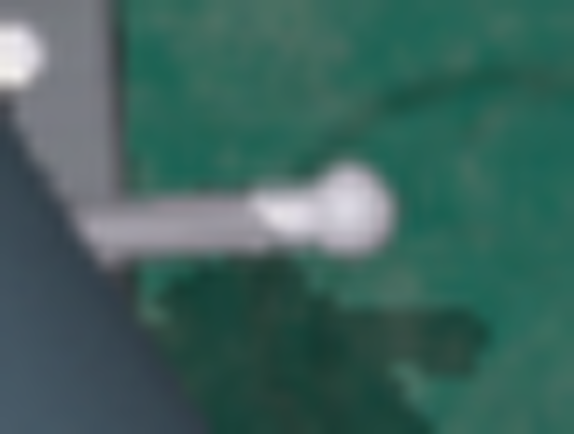

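```bash
python3 - <<'E'
from fit import *
import pickle
D=pickle.load(open("d0.pkl","rb")); ps=D["scene"][0]; ts=D["top"][0]; p3=pickle.load(open("d3.pkl","rb"))[0]
# use strip-only local registration per camera to remove calibration bias
for n,pp in(("s",ps),("t",ts)):
    q,e,ok=fit(pp,ST+(GA[1:3] if n=="s" else GA),[.588,.1393,-1.5235],W=3); print(n,q,e,ok)
    R=np.array([[np.cos(q[2]),np.sin(q[2])],[-np.sin(q[2]),np.cos(q[2])]])
    if n=="t":
        for z in(.012,.016,.02): print(z,[ (R@(px2w(pp,*uv,z)[:2]-q[:2])).round(4) for uv in ((231.4,266.6),(271.3,266.6))])
    else:
        for ext,src,fn in((0,ps,"o0"),(.0766,p3,"o3")):
            E=ST.copy()
            for z in (.014,.018):
                E+=[(np.array([.06+ext,-.015,z]),np.array([.06+ext,-.036,z]))]
                E+=[(np.array([.1366,-.037,z]),np.array([.1366,-.047,z]))]
            draw(src,E,q,f"pics/{fn}.png",(285,250,345,310),12)
E
```

```text
s [ 0.58830456  0.14082493 -1.52019555] 0.23111361327516367 0.9866666666666667
t [ 0.58755344  0.13836435 -1.5221712 ] 0.25221132682654146 0.95
0.012 [array([ 0.0597, -0.0345]), array([ 0.1365, -0.0401])]
0.016 [array([ 0.0604, -0.0351]), array([ 0.1369, -0.0406])]
0.02 [array([ 0.061 , -0.0357]), array([ 0.1372, -0.0412])]
```

View pics/o0.png

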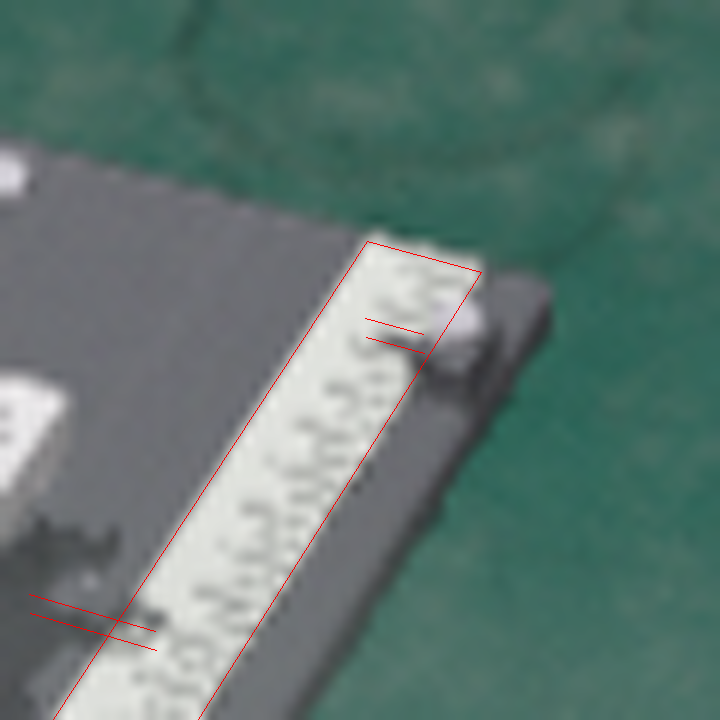

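View pics/o3.png

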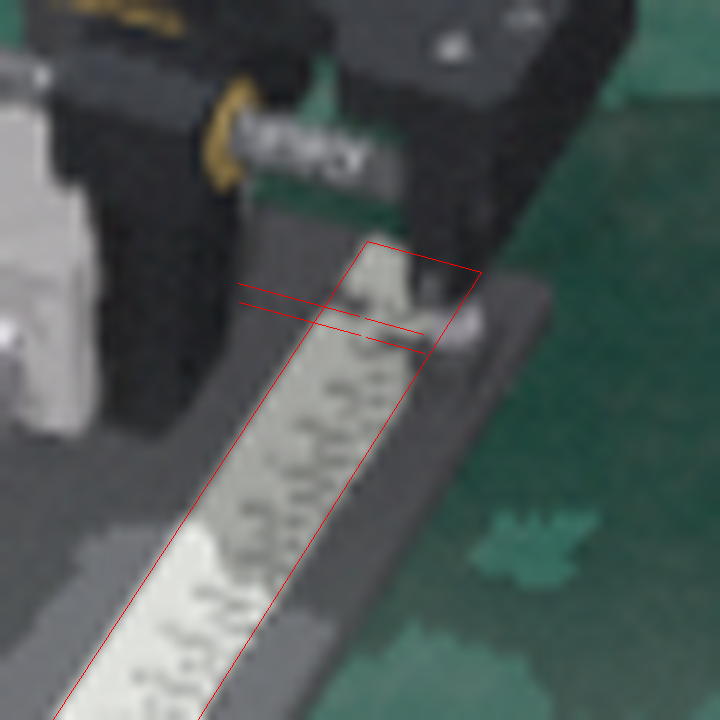

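```bash
python3 - <<'E'
from fit import *
s=get_state(); print(s["time_s"],s["ee_pos"],np.abs(s["joint_velocities"]).max(),s["ft_force"],s["gripper_width"])
t=capture("top"); print("ball depth pt",px2w(t,300.5,239.5))
workorder.job_done()
E
```

```text
17.8 [0.59309909 0.04413448 0.03031502] 0.0010288037593701408 [0.63870187 2.1039206  5.32043439] 0.02961949508802759
ball depth pt [ 0.59568605 -0.05848366  0.0649437 ]
the job is handed in; nothing more can be done
```

The contact finger is home on the stub and the arm is drawn out to the marker with the lock button squeezed in. I handed the job in at about 18 s. No verdict was reported, so what follows rests on my own checks.

- **Contact finger:** I pushed it down until the guard stopped at the seat and let go. Its top then measured about 80 mm high in both cameras, as expected when seated, with the rod pointing out along the arm. After the pull its ball top still read 65 mm, against 64 mm expected.
- **Lock button and grip:** I pinched the lock block at 30 N. The finger opening reads 29.6 mm; block plus fully pressed button should be 31 mm across, so I take the button to be fully in.
- **Pointer and marker:** The arm moved about 76.5 mm by the robot's own position and 76.9 mm by the ball in the top camera. My picture estimates of the distance needed were 75.7 to 76.9 mm, which puts the pointer within about 1 mm of the marker.
- **At rest:** The joints were practically still at hand-in, and nothing I did went near the loupe, objective, puck or riser. I took no final measurement of those four.

**Less certain:** The robot hid the pointer and marker from the top camera in the final pose. The scene camera, though partly blocked, showed the pointer tip beside the marker's nose. The two cameras also disagreed by 1 to 2.5 mm on where the gauge stands.

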